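# Fit the amber filter plate over the light box window

## Task

The amber filter plate lies flush in a pocket of the storage dock: press on its top and slide it out onto the tongue in front of its pocket until its sides are free, then let go of it, pick it up by its long sides and lay it gently, without dropping it, flat on the raised lit window of the light box, centred and square so that it covers the whole window. Leave the green plate in its pocket, and the dish, the spatula and the little jar where they are.

Things in the scene. Friction and masses are not known exactly. Their poses are not given: they have to be found in the camera images.
- amber: The amber (orange) filter plate, a stiff flat plate 160 mm long (its x), 64 mm wide (its y), 6 mm thick, 60 to 130 g. Origin: centre of its underside; z up out of its upper face. It starts in either pocket of the dock, lying along the dock's x, its top flush with the dock's white rims, its front end level with the pocket's open end or up to 8 mm out of it.
- green: The green filter plate, same size and frame as the amber one, in the other pocket. A bystander.
- dock: Storage dock, fixed: grey slab 221 mm wide (its y), white rims. Origin: on the bench midway between the two pockets; z up; plates slide out along its -x. Pockets are centred at y = +49 and -49 mm, 67 mm wide, from x = -80 mm (open end) to +83 mm (closed). Floor 20 mm, rims 26 mm above the bench; the rims are 27 mm or more wide, so a plate in its pocket offers no edge to grip.
- mouth_a (a point): Centre of the floor at the open end of the dock's y = +49 mm pocket, 20 mm above the bench; axes as the dock's. From here a blue tongue 36 mm wide runs 135 mm on towards -x, level with the floor: a plate slid onto it overhangs 14 mm on either side, with free space down to the bench.
- mouth_b (a point): The same point of the y = -49 mm pocket, with a like tongue. Plates slide easily on the dock (friction about 0.25); gripper pads hold better on them than that, so a press of about 10 N carries a plate along.
- lightbox: The black light box, fixed on the bench, 260 mm (its x) by 180 mm (its y), its deck 70 mm above the bench. Origin: on the bench under its centre; z up. It and the dock may stand on either side of the robot.
- window (a point): Centre of the upper face of the light box's lit white window, a glowing pane 136 mm long (its x) by 42 mm wide (its y), raised 12 mm above the black deck (82 mm above the bench); z up. A plate laid centred on it overhangs it by 12 mm at the ends and 11 mm at the sides. Either way round will do.
- dish: A small closed petri dish, 61 mm across, 13 mm high, loose between the dock and the light box; origin: centre of its underside. A bystander.
- spatula: A broad steel spatula 170 mm long, loose between the dock and the light box, lying lengthwise away from the robot. A bystander.
- jar: A small closed jar with a red cap, 46 mm across, 55 mm high, loose behind the dish; origin: centre of its underside. A bystander.
Mind the look-alikes: they are no part of the job. Of the things that look like the amber, the largest one is meant.

How it is judged:
On the way, in this order (a step that is already met when the one before it is completed fails the run):
1. the amber plate has been slid at least 40 mm out of its pocket, lying flat on its tongue, and let go (x of amber in the frame of dock below -0.04 m and z of amber in the frame of dock below 0.023 m and angle between amber's own z axis and vertical below 0.06 rad and contact force between the fingers and amber below 0.1 N), for 0.1 s.
2. the amber plate has been lifted clear of the dock (z of amber in the frame of dock above 0.05 m), for 0.1 s.
At the end, for the whole second after the job is handed in: The amber plate lies released, still and flat on the raised window, centred within 10 mm along and 9 mm across it, height within 3 mm, tilt under 0.04 rad, square within 0.08 rad; the green plate is within 15 mm and the dish, spatula and jar within 30 mm of their starts (x of amber in the frame of window between -0.01 and 0.01 m and y of amber in the frame of window between -0.009 and 0.009 m and z of amber in the frame of window between -0.003 and 0.003 m and angle between the x axis of amber and the x axis of window, either way round below 0.08 rad and angle between amber's own z axis and vertical below 0.04 rad and linear speed of amber below 0.01 m/s and contact force between the fingers and amber below 0.1 N and distance of green from where it was at the start of the episode below 0.015 m and distance of each of dish, spatula, jar from where it was at the start of the episode below 0.03 m); the robot touches nothing.
It fails at once if the amber plate is dropped: it moves faster than 0.7 m/s with the fingers off it (a fall of over 25 mm) (linear speed of amber above 0.7 m/s and contact force between the fingers and amber below 0.1 N).
It fails at once if the green plate is moved by more than 15 mm (distance of green from where it was at the start of the episode above 0.015 m).
It fails at once if the dish, the spatula or the jar is moved by more than 30 mm (distance of any of dish, spatula, jar from where it was at the start of the episode above 0.03 m).
It also fails if it takes over 48 s, if anything falls off the work surface, if the arm or the gripper's body presses on something with over 40 N, if the wrist force passes 120 N, or if a joint passes its speed limit or range.

## Robot

A 6-joint arm with a two-finger parallel gripper is mounted at the origin on the work surface. World frame = base frame: x ahead of the robot, y to its left, z up, the work surface at z = 0. Lengths are in m, angles in rad, forces in N, time in s.
With the tool pointing down it reaches from about 0.2 to 0.875 m from the base axis. Payload 3.4 kg.
Tool frame: the origin (TCP) lies between the finger pads; the fingertips stand 25 mm ahead of it and the grasp point (between the pads) lies 6 mm ahead of it (r.nose_length is the z of the fingertips in the tool frame, in m); z points along the fingers, x is the direction in which the jaws open and shut, and the axes are right-handed (so a half turn about z gives the same grasp; the last joint's range is limited). The gripper opens to 94 mm and grips with 3 to 60 N. Pads are 16 mm wide; open, the fingers measure 119 mm over their backs; the gripper's body (75 mm by 177 mm) begins 78 mm behind the grasp point.
Start: joints at [1.04, 0.276, 1.505, -0, 1.361, -0.121], TCP at [0.229, 0.527, 0.23] pointing down, gripper open.
Joint ranges: [-2.89, 2.89], [-0.75, 2.08], [0.22, 2.7], [-1.18, 4.32], [0.11, 2.71], [-2.7, 2.7]. Speed limits (rad/s): [2.57, 2.57, 3.14, 3.14, 3.14, 3.14].

## Interface

Orientations are given as a unit quaternion [w, x, y, z].
In Python, from plant import r, gripper_to, inverse_kinematics, vision, models, telemetry gives the robot as it stands. Calls block until the motion is done:
- r.move_to(position, orientation): joint-space move of the TCP to a pose.
- r.move_l(position, rot=None, vel=0.15, guard=None): straight line of the TCP; rot=None keeps the orientation; vel is the mean speed in m/s. With guard (N) it stops when the force on the tool has changed by that much, and returns True; else False.
- r.movej(angles): joint-space move.
- gripper_to(opening, f_grip=None): finger opening in m; f_grip is the grip in N (None keeps the last); returns when the fingers have stopped.
- r.hold(seconds).
- inverse_kinematics(position, orientation): joint angles nearest the present ones, or None.
- vision.snapshot(name): name is "scene" or "side" or "wrist"; returns the picture (480x640x3 uint8, red, green, blue); there is no depth.
- vision.get_calibration(name): a dict with "fx", "fy", "cx", "cy" (pixels), "position" and "orientation" of the camera in the world. Camera axes: x right, y down, z forward; pixel columns grow to the right and rows downward; lengths in m; the calibration is good to about 2 mm. A picture is of the moment at which its call begins: read the wrist's pose just before it. get_calibration takes no time and is no camera call; for the wrist camera it gives the pose at the moment of the call.
A pose or a line that the arm cannot do raises r.PlanningError and nothing moves.
- r.sign_off(): hands the job in, once; it reports no verdict.
Trained networks look in the newest picture that a camera, given by its name, has taken for a name from the list of things; names that differ only in an ending like _2 or _b are one class to them, and where a whole thing is asked for, a point or a joint stands for the part that bears it (a point fixed in the world has none). Each returns a list of dicts, best first, with "score" (0 to 1); they miss things now and then, are a little off and sometimes report something else, mostly with a low value. They report only what shows in the picture. A call takes as long as a camera call. They do not tell look-alikes from the thing itself.
- models.boxes_of(thing, camera): "at" ([x, y, z] in m, in world coordinates, good to about 4 mm: the middle of the surface that is visible of it).
- models.regions_of(thing, camera): "pixels" (480x640 bool, what is visible of it).
- models.mark_of(thing, camera): "at" ([x, y, z] in m, in world coordinates, good to about 4 mm: a listed point, or the origin of a listed thing).
Readings, each from a call of its own:
- telemetry.current_t(): time.
- telemetry.current_joints(): joint angles.
- telemetry.current_dq(): joint speeds.
- telemetry.current_joint_efforts(): joint torques, N m.
- telemetry.current_ee_pos(): TCP position.
- telemetry.current_tool_rot(): TCP orientation.
- telemetry.current_wrist_force(): force on the tool from outside, world axes, zero at the start.
- telemetry.current_torque(): the same for the moment, N m.
- telemetry.current_opening(): finger opening in m.
Only numpy, scipy, OpenCV 4.12 (cv2) and the standard library are available. Lean on these libraries where they do the work, as an engineer would, in place of code of your own. Each camera call takes 0.05 s, during which the arm holds its last target. There are 200 camera calls.

## Working session

There is one attempt and no reset: what is moved stays moved. The work goes in short steps, each a Python script; the robot and the scene stay as the last script left them, time stands still between calls to the robot, and variables do not carry over. Pictures are saved under pics/ and viewed, about 8 in all and at most 12, crops included, and the job is handed in when it is done.

```bash
ls; mkdir -p pics; python3 - <<'E'
from plant import r, vision, models, telemetry
import cv2, numpy as np
ims=[]
for c in ("scene","side"):
    im=vision.snapshot(c); cv2.imwrite(f"pics/{c}0.png",im[:,:,::-1])
    k=vision.get_calibration(c); print(c,k)
    for t in ("amber","green","dock","lightbox","window","mouth_a","mouth_b","dish","spatula","jar"):
        print(t,[(np.round(d["at"],3).tolist(),round(d["score"],2)) for d in models.mark_of(t,c)[:4]])
print(telemetry.current_t(), telemetry.current_tool_rot())
E
```

```text
pics
scene {'fx': 444.02042164022845, 'fy': 444.02042164022845, 'cx': 314.8472945887272, 'cy': 232.32403863368637, 'position': array([1.1441641 , 0.00677863, 0.62684525]), 'orientation': array([-0.27936225,  0.60029713,  0.68086901, -0.31307744])}
amber [([0.426, -0.423, 0.001], 0.85), ([0.611, -0.205, 0.02], 0.84), ([0.296, -0.19, 0.0], 0.72), ([0.52, -0.287, 0.018], 0.7)]
green [([0.595, -0.302, 0.017], 0.56)]
dock [([0.606, -0.248, 0.001], 0.66), ([0.595, -0.301, 0.018], 0.44)]
lightbox [([0.576, 0.23, -0.003], 0.67), ([0.61, -0.205, 0.018], 0.43)]
window [([0.574, 0.229, 0.083], 0.89), ([0.531, -0.193, 0.021], 0.71)]
mouth_a [([0.522, -0.288, 0.017], 0.82), ([0.533, -0.194, 0.022], 0.77)]
mouth_b [([0.522, -0.288, 0.017], 0.82), ([0.533, -0.194, 0.022], 0.77)]
dish [([0.588, 0.007, 0.004], 0.62)]
spatula []
jar [([0.717, 0.001, 0.0], 0.75)]
side {'fx': 438.0998027057004, 'fy': 438.0998027057004, 'cx': 313.49988049925895, 'cy': 234.25594291428794, 'position': array([ 0.4117392 , -0.63448238,  0.59579918]), 'orientation': array([-0.40885533,  0.90784109, -0.08635047,  0.03471987])}
amber [([0.292, -0.193, -0.0], 0.73), ([0.611, -0.201, 0.021], 0.57)]
green [([0.592, -0.299, 0.02], 0.7)]
dock [([0.608, -0.25, -0.005], 0.84)]
lightbox [([0.572, 0.228, 0.0], 0.71)]
window [([0.572, 0.234, 0.082], 0.93), ([0.707, 0.002, 0.0], 0.58)]
mouth_a [([0.533, -0.194, 0.02], 0.74), ([0.52, -0.29, 0.018], 0.57), ([0.574, 0.23, 0.003], 0.35)]
mouth_b [([0.533, -0.194, 0.02], 0.74), ([0.52, -0.29, 0.018], 0.57), ([0.574, 0.23, 0.003], 0.35)]
dish [([0.589, 0.005, -0.002], 0.6)]
spatula [([0.447, 0.003, -0.002], 0.95)]
jar [([0.712, 0.001, -0.003], 0.66)]
1.1 [-2.11457803e-05  8.36196344e-01  5.48430186e-01  6.85219875e-05]
```

View pics/scene0.png

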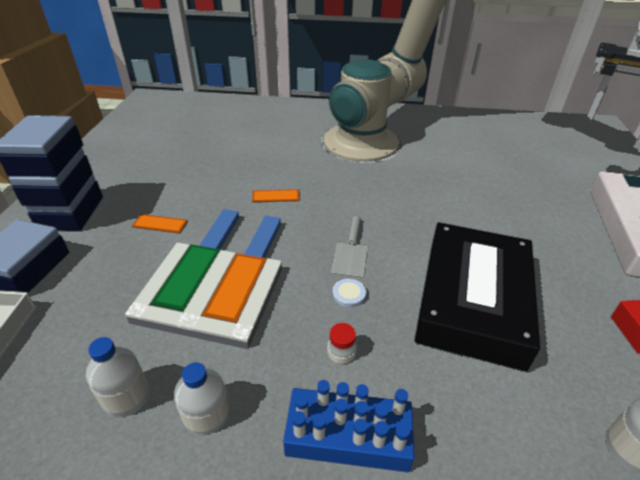

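View pics/side0.png

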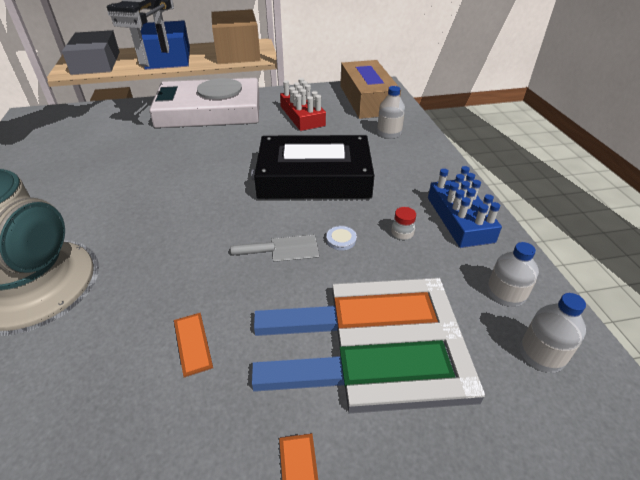

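The scene picture shows three amber-coloured things: the plate in the dock at about (235,287), and loose ones at (276,196) and (160,223). The one in the dock fits: it is the largest and lies flush in a pocket, with its tongue at (264,235). Next I'll measure poses from the masks and crop to confirm.

```bash
cat > h.py <<'E'
from plant import r, gripper_to, inverse_kinematics, vision, models, telemetry
import cv2, numpy as np
from scipy.spatial.transform import Rotation as R
def rot(q): return R.from_quat(np.r_[q[1:],q[0]])
def q_of(Rm):
    q=Rm.as_quat(); return np.r_[q[3],q[:3]]
def down(a):
    "tool down, jaw (x) axis at world yaw a"
    return q_of(R.from_euler('z',a)*R.from_euler('x',np.pi))
def backproj(uv,k,z):
    uv=np.atleast_2d(uv).astype(float)
    d=np.c_[(uv[:,0]-k["cx"])/k["fx"],(uv[:,1]-k["cy"])/k["fy"],np.ones(len(uv))]
    d=rot(k["orientation"]).apply(d); p=np.array(k["position"])
    return p+d*((z-p[2])/d[:,2])[:,None]
def rect(mask,k,z):
    "centre, (long,short), yaw of long axis of mask lying in plane z"
    c=max(cv2.findContours(mask.astype(np.uint8),cv2.RETR_EXTERNAL,cv2.CHAIN_APPROX_NONE)[0],key=cv2.contourArea)[:,0]
    P=backproj(c,k,z)[:,:2]
    (x,y),(w,h),a=cv2.minAreaRect((P*1000).astype(np.float32))
    if w<h: w,h,a=h,w,a+90
    a=(a+90)%180-90
    return np.round([x/1000,y/1000,w/1000,h/1000,np.radians(a)],4)
def orange(im):
    h=cv2.cvtColor(im,cv2.COLOR_RGB2HSV)
    return cv2.morphologyEx(cv2.inRange(h,(6,150,90),(22,255,255)),cv2.MORPH_OPEN,np.ones((3,3)))
E
python3 - <<'E'
from h import *
for c in("scene","side"):
    im=vision.snapshot(c);k=vision.get_calibration(c)
    for t,z in(("amber",.026),("green",.026),("window",.082),("lightbox",.07),("dock",.026)):
        for d in models.regions_of(t,c)[:4]:
            print(c,t,round(d["score"],2),int(d["pixels"].sum()),rect(d["pixels"],k,z).tolist())
    print("orange",rect(orange(im),k,.026))
    if c=="scene": cv2.imwrite("pics/crop.png",cv2.resize(im[170:350,110:310,::-1],None,fx=3,fy=3,interpolation=cv2.INTER_CUBIC))
E
```

```text
scene amber 0.98 2346 [0.6091, -0.2031, 0.1642, 0.067, -0.1258]
scene amber 0.73 576 [0.324, -0.1854, 0.1077, 0.0484, -1.3971]
scene amber 0.71 720 [0.4555, -0.4129, 0.109, 0.0484, 1.517]
scene green 0.64 2268 [0.5957, -0.3003, 0.1667, 0.0685, -0.1164]
scene window 0.86 14337 [0.6073, 0.2186, 0.3004, 0.1779, -0.1981]
scene window 0.7 706 [0.6507, 0.0035, 0.0595, 0.0506, 0.0394]
scene lightbox 0.65 14516 [0.5956, 0.2237, 0.3087, 0.1827, -0.1952]
scene lightbox 0.6 997 [0.7415, -0.0004, 0.0731, 0.0423, -0.0163]
scene dock 0.56 7836 [0.6269, -0.2504, 0.23, 0.2088, 1.4564]
orange [ 0.6086 -0.2031  0.1597  0.0625 -0.1143]
side amber 0.91 1656 [0.2974, -0.2125, 0.1096, 0.0429, -1.3823]
side amber 0.79 2987 [0.6062, -0.2072, 0.1593, 0.0654, -0.1119]
side amber 0.72 1564 [0.4295, -0.4098, 0.0554, 0.045, 1.5052]
side green 0.67 4180 [0.5922, -0.3034, 0.1595, 0.0648, -0.1169]
side window 0.83 7359 [0.5561, 0.1645, 0.2607, 0.2552, -0.1775]
side lightbox 0.67 7289 [0.5586, 0.1822, 0.2633, 0.2547, -0.1964]
side dock 0.68 13877 [0.5505, -0.2548, 0.3253, 0.2361, -0.1087]
orange [ 0.6065 -0.2064  0.1594  0.0617 -0.1165]
```

View pics/crop.png

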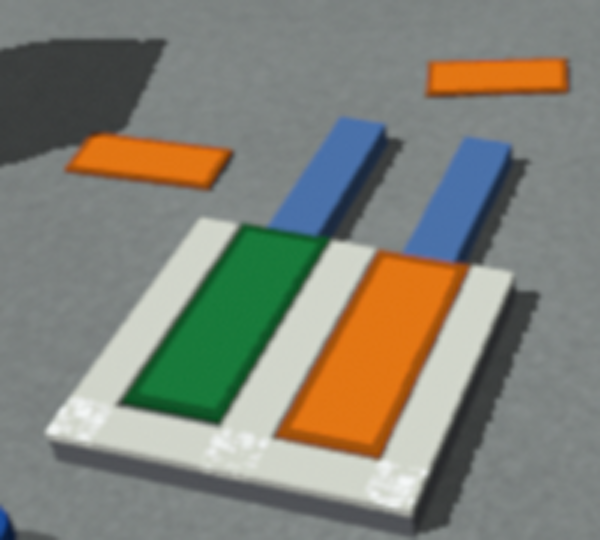

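The crop confirms it: the dock plate measures 160×64 mm and the loose ones about 108×45 mm. It sits in the y=+49 pocket, and the dock yaw is about −0.115. Next I'll take close wrist looks at the window and then the amber.

```bash
python3 - <<'E'
from h import *
ims=[]
def look(pos,a,name):
    r.move_to(pos,down(a)); r.hold(.2)
    k=vision.get_calibration("wrist"); im=vision.snapshot("wrist"); print(name,np.round(k["position"],3),telemetry.current_t(),np.round(telemetry.current_joints(),2)); ims.append(im)
    return im,k
im,k=look([.53,.231,.32],1.38,"win")
for t in("window","lightbox"): print(t,[(np.round(d["at"],3).tolist(),round(d["score"],2)) for d in models.mark_of(t,"wrist")[:2]])
w=cv2.inRange(cv2.cvtColor(im,cv2.COLOR_RGB2HSV),(0,0,235),(180,40,255)); print(rect(w,k,.082))
np.save("win.npy",im)
im,k=look([.56,-.205,.30],1.456,"amb")
print([(np.round(d["at"],3).tolist(),round(d["score"],2)) for d in models.mark_of("mouth_a","wrist")[:3]])
print("orange",rect(orange(im),k,.026))
cv2.imwrite("pics/wrist.png",cv2.resize(np.hstack(ims)[:,:,::-1],(800,300)))
E
```

```text
win [0.45  0.248 0.474] 3.5417 [ 0.29  0.25  1.33  0.    1.57 -1.09]
window [([0.572, 0.23, 0.081], 0.78)]
lightbox [([0.574, 0.232, 0.001], 0.71)]
[ 0.5741  0.2312  0.1368  0.0414 -0.189 ]
amb [ 0.48  -0.194  0.454] 5.5 [-0.47  0.28  1.33  0.    1.53 -1.92]
[([0.531, -0.194, 0.025], 0.81), ([0.519, -0.291, 0.02], 0.59), ([0.45, 0.004, -0.006], 0.36)]
orange [ 0.6107 -0.2015  0.1588  0.0639 -0.1167]
```

View pics/wrist.png

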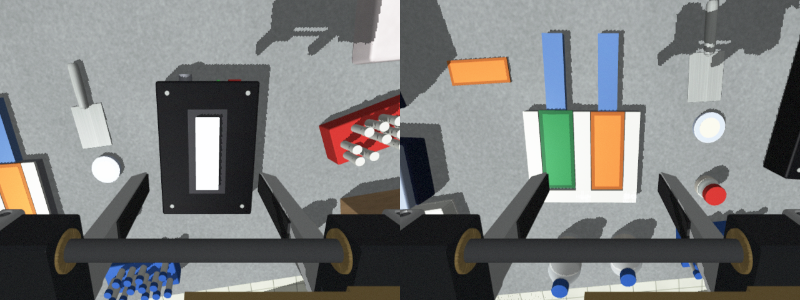

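The wrist pictures (halved, side by side) show the window clear at (207,152) and the amber plate in the right-hand pocket at (607,150), with its tongue free. The estimates agree. Next I'll press on the plate.

```bash
python3 - <<'E'
from h import *
gripper_to(0.0,20)
c=np.array([.609,-.203]); q=down(1.455)
r.move_to([*c,.09],q)
f0=telemetry.current_wrist_force()
print(r.move_l([*c,.040],vel=.02,guard=6), telemetry.current_ee_pos(), telemetry.current_wrist_force()-f0)
r.hold(.3); p=np.array(telemetry.current_ee_pos()); F=(telemetry.current_wrist_force()-f0)[2]; print(p,F)
zc=p[2]
for i in range(8):
    if F>10: break
    zc-=.0005; r.move_l([c[0],c[1],zc],vel=.01); r.hold(.15); F=(telemetry.current_wrist_force()-f0)[2]; print(zc,F)
np.save("f0.npy",f0); print(telemetry.current_t(),zc,telemetry.current_opening())
E
```

```text
True [ 0.60894758 -0.20298101  0.05128201] [-0.34922051  0.01020649  3.17650649]
[ 0.60895596 -0.20300074  0.05127824] 5.834255276475389
0.05077824068355113 5.473743500390057
0.05027824068355113 7.4403595426528035
0.04977824068355113 9.738023647775895
0.049278240683551126 11.863817027646268
11.475 0.049278240683551126 0.0005096570457306761
```

```bash
python3 - <<'E'
from h import *
f0=np.load("f0.npy"); c=np.array([.609,-.203]); u=np.array([-np.cos(.116),np.sin(.116)]); z=.04928
for s in (.03,.06,.095,.128):
    r.move_l([*(c+u*s),z],vel=.08); F=telemetry.current_wrist_force()-f0; print(s,np.round(F,1))
    z-=np.clip((11-F[2])/4500,-.001,.001)
p=c+u*.128
r.move_l([*p,.075],vel=.1)
r.move_l([*(p+np.array([.03,0])),.25],vel=.3); gripper_to(.085); r.hold(.1)
k=vision.get_calibration("wrist"); im=vision.snapshot("wrist")
print("orange",rect(orange(im),k,.026),telemetry.current_t())
cv2.imwrite("pics/slid.png",im[:,:,::-1])
E
```

```text
0.03 [-0.5 -0.2 11.4]
0.06 [-0.8 -0.4 11.3]
0.095 [-0.6  0.6 11.9]
0.128 [-0.2 -0.6 11.7]
orange [ 0.4845 -0.1874  0.1584  0.0638 -0.1191] 16.3083
```

View pics/slid.png

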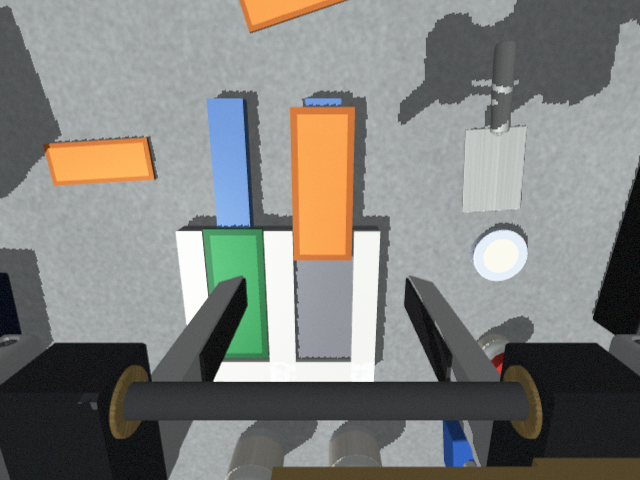

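The plate is out 126 mm, lying flat on its tongue at pixel (323,183) and released. Now I'll grasp it by the long sides and lift.

```bash
python3 - <<'E'
from h import *
c=np.array([.4835,-.1878]); q=down(1.454)
r.move_to([*c,.12],q); r.move_l([*c,.038],vel=.08,guard=10)
print(telemetry.current_ee_pos()); gripper_to(.05,25); print(telemetry.current_opening())
p=np.array(telemetry.current_ee_pos()); r.move_l([p[0],p[1],.10],vel=.06); r.move_l([p[0],p[1],.26],vel=.2)
r.hold(.1); print(telemetry.current_opening(),telemetry.current_wrist_force()-np.load("f0.npy"),telemetry.current_t())
p=np.array(telemetry.current_ee_pos()); k=vision.get_calibration("wrist"); im=vision.snapshot("wrist")
print(p,"held",rect(orange(im),k,p[2]-.012))
cv2.imwrite("pics/held.png",im[:,:,::-1])
E
```

```text
[ 0.48393365 -0.18803304  0.03846805]
0.06349418437757698
0.06376639304669132 [ 0.01354961  0.5398272  -2.48026448] 20.775
[ 0.48284038 -0.18745088  0.25837275] held [ 0.4672 -0.1846  0.1258  0.0636 -0.1178]
```

View pics/held.png

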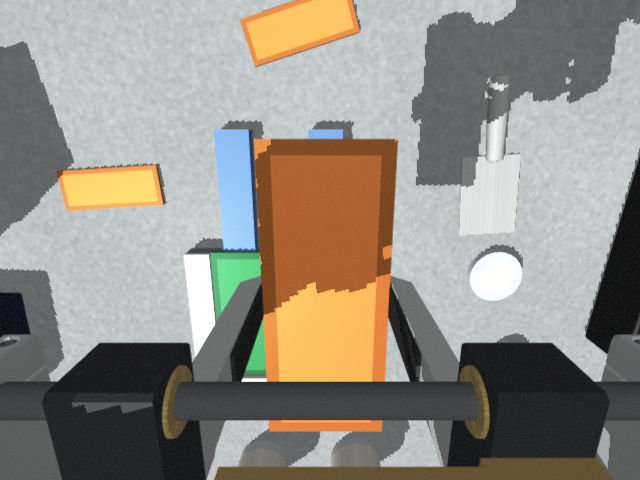

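The plate is held: top edge at row 140, bottom edge at row 431. I'll compute its centre and pitch from the four corners.

```bash
python3 - <<'E'
from h import *
from scipy.optimize import least_squares
k=vision.get_calibration("wrist"); p=np.array(telemetry.current_ee_pos())
uv=np.array([[254.5,139.5],[397.5,139.5],[382,431],[270,431]])
P=backproj(uv,k,p[2]-.012); print(np.round(P,4), np.linalg.norm(np.roll(P,-1,0)-P,axis=1))
# fit plate top: x,y,z,yaw,pitch
L=np.array([[-.08,.032,0],[-.08,-.032,0],[.08,-.032,0],[.08,.032,0]])
def proj(X):
    c=rot(k["orientation"]).inv().apply(X-k["position"]); return np.c_[k["fx"]*c[:,0]/c[:,2]+k["cx"],k["fy"]*c[:,1]/c[:,2]+k["cy"]]
def X(s): return R.from_euler('ZY',s[3:5]).apply(L)+s[:3]
for flip in (1,-1):
    L[:,1]*=flip
    s=least_squares(lambda s:(proj(X(s))-uv).ravel(),[*p[:2],p[2]-.012,-.117,0]); print(flip,s.cost,np.round(s.x,4),p)
E
```

```text
[[ 0.4013 -0.2085  0.2465]
 [ 0.4087 -0.1456  0.2465]
 [ 0.5664 -0.1641  0.2465]
 [ 0.559  -0.2269  0.2465]] [0.06337038 0.15877715 0.06325272 0.15875278]
1 25638.91506283896 [ 0.5128 -0.1894  0.1526 -0.1177 -0.4087] [ 0.48293899 -0.18751037  0.25849673]
-1 0.04972884354926774 [ 0.4845 -0.1863  0.245  -0.1165 -0.002 ] [ 0.48293899 -0.18751037  0.25849673]
```

The plate is level (pitch −0.002), with its centre about 1.8 mm from the TCP. Next I'll carry it across and lay it down.

```bash
python3 - <<'E'
from h import *
q=down(1.3815); t=np.array([.5726,.230])
r.move_l([.5,0.,.26],rot=down(1.42),vel=.2); r.move_l([*t,.26],rot=q,vel=.2); r.move_l([*t,.125],vel=.12)
r.hold(.2); p=np.array(telemetry.current_ee_pos()); print(p,telemetry.current_opening())
# level/centre check while still held
k=vision.get_calibration("wrist"); im=vision.snapshot("wrist"); cv2.imwrite("pics/over.png",im[:,:,::-1])
print(r.move_l([*t,.098],vel=.02,guard=3.),telemetry.current_ee_pos(),telemetry.current_wrist_force()-np.load("f0.npy"),telemetry.current_t())
E
```

```text
[0.57296131 0.2301307  0.12570197] 0.06350260636952222
True [0.57252254 0.22996144 0.10022564] [ 0.61102608 -0.56195935  4.35381549] 25.9167
```

View pics/over.png

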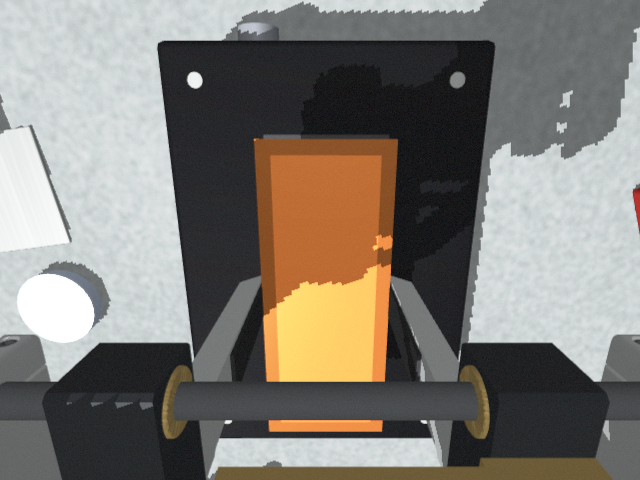

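The plate hung square and centred over the light box, and contact came at the expected height (TCP 0.100). Releasing and retreating.

```bash
python3 - <<'E'
from h import *
gripper_to(.082); r.hold(.2)
r.move_l([.5726,.230,.30],vel=.15); r.move_l([.53,.235,.32],vel=.2); r.hold(.2)
k=vision.get_calibration("wrist"); im=vision.snapshot("wrist")
print("wrist plate",rect(orange(im),k,.088), "target .574 .231 -.189",telemetry.current_t())
cs=vision.get_calibration("side"); s=vision.snapshot("side")
print("side",[rect(d["pixels"],cs,.088).tolist() for d in models.regions_of("amber","side")[:4]])
for t in("dish","jar","spatula","green"): print(t,[np.round(d["at"],3).tolist() for d in models.mark_of(t,"side")[:1]])
cv2.imwrite("pics/end.png",cv2.resize(np.hstack([im,s])[:,:,::-1],(800,300)))
E
```

```text
wrist plate [ 0.5735  0.2309  0.159   0.0641 -0.1895] target .574 .231 -.189 28.75
side [[0.428, -0.4346, 0.0494, 0.039, 1.5298], [0.3095, -0.2587, 0.0971, 0.0376, -1.3936], [0.5682, 0.2176, 0.1586, 0.0784, -0.1998]]
dish [[0.585, 0.009, -0.0]]
jar [[0.711, 0.002, 0.003]]
spatula [[0.448, 0.002, 0.001]]
green [[0.594, -0.302, 0.02]]
```

View pics/end.png

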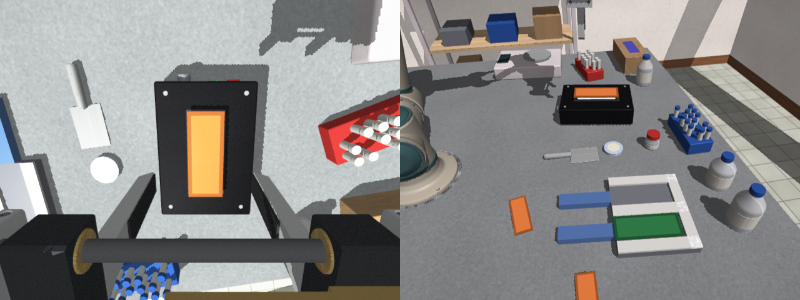

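The plate, at wrist-view pixel (206,153), covers the window. In the side view, the bright sliver below it is the lower part of the raised pane's side wall, seen under the overhang. Everything else is in place.

```bash
python3 -c "
from plant import r
r.sign_off()"
```

```text
the job is handed in; nothing more can be done
```

The amber plate is lying on the light box window and the job is handed in; no verdict was reported. I pressed on it with about 11 N, slid it 126 mm out onto its tongue and let go. Then I gripped it by its long sides, carried it over level and set it down under a force guard. The robot's clock read 28.75 s just before the final checks, against the 48 s limit.

- **Placement:** the last wrist picture puts the plate within about 1 mm of the window centre and within 0.001 rad of square. Contact came at the height expected for a plate lying on the window. I did not measure its tilt after release, but it was level in the gripper and looks flat in both pictures.
- **Other objects:** the green plate, dish, spatula and jar were all found within about 5 mm of where they started, which is about the detector's accuracy.
- **Disagreement:** the side camera's rough outline of the plate was about 15 mm off and gave its width as 78 mm instead of 64 mm. That outline probably includes the plate's front edge and part of the pane's lit side, so I relied on the wrist picture.

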